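Unstack the fittings trays onto the lazy Susan

TASK

The four trays of wardrobe fittings are piled crosswise on the plywood board. Take the pile apart from the top, keeping the trays upright, and set each one down gently, without dropping it, centred on and lying lengthwise along the pad of its own colour on the white lazy Susan. Leave the glass cup and the wrench where they are.

Things in the scene. Friction and masses are not known exactly. Their poses are not given: they have to be found in the camera images.
- tray_red_center (a point): Centre (half-way up) of the red parts tray, straight-sided, 120 long (its x axis) x 36 wide (y) x 36 mm high (z up), about 0.14 kg, holding steel cam locks (round discs) fixed in it below the rim. Grasp it across its width near the middle. At the start it is one of the two upper trays, side by side (46 mm gap) crosswise on top of the two lower trays.
- tray_yellow_center (a point): Centre (half-way up) of the yellow parts tray, straight-sided, 120 long (its x axis) x 36 wide (y) x 36 mm high (z up), about 0.14 kg, holding wooden dowels fixed in it below the rim. Grasp it across its width near the middle. At the start it is one of the two upper trays, side by side (46 mm gap) crosswise on top of the two lower trays.
- tray_green_center (a point): Centre (half-way up) of the green parts tray, straight-sided, 120 long (its x axis) x 36 wide (y) x 36 mm high (z up), about 0.14 kg, holding brass screws fixed in it below the rim. Grasp it across its width near the middle. At the start it is one of the two lower trays, side by side (46 mm gap) on a plywood board 12 mm thick, under the two upper trays.
- tray_blue_center (a point): Centre (half-way up) of the blue parts tray, straight-sided, 120 long (its x axis) x 36 wide (y) x 36 mm high (z up), about 0.14 kg, holding white shelf pins fixed in it below the rim. Grasp it across its width near the middle. At the start it is one of the two lower trays, side by side (46 mm gap) on a plywood board 12 mm thick, under the two upper trays.
- pad_red_top (a point): Centre of the upper face of the red pad, a fixed flat red rectangle 130 (x axis) x 46 (y) x 4 mm on a round white lazy Susan (336 mm across, its top 32 mm above the table, does not turn: brake on). The four pads lie parallel, two by two, 84 mm apart sideways and 138 mm apart lengthwise, centre to centre; which colour is where varies. A tray standing on the pad has its centre 18 mm above this point.
- pad_yellow_top (a point): Centre of the upper face of the yellow pad, a fixed flat yellow rectangle 130 (x axis) x 46 (y) x 4 mm on a round white lazy Susan (336 mm across, its top 32 mm above the table, does not turn: brake on). The four pads lie parallel, two by two, 84 mm apart sideways and 138 mm apart lengthwise, centre to centre; which colour is where varies. A tray standing on the pad has its centre 18 mm above this point.
- pad_green_top (a point): Centre of the upper face of the green pad, a fixed flat green rectangle 130 (x axis) x 46 (y) x 4 mm on a round white lazy Susan (336 mm across, its top 32 mm above the table, does not turn: brake on). The four pads lie parallel, two by two, 84 mm apart sideways and 138 mm apart lengthwise, centre to centre; which colour is where varies. A tray standing on the pad has its centre 18 mm above this point.
- pad_blue_top (a point): Centre of the upper face of the blue pad, a fixed flat blue rectangle 130 (x axis) x 46 (y) x 4 mm on a round white lazy Susan (336 mm across, its top 32 mm above the table, does not turn: brake on). The four pads lie parallel, two by two, 84 mm apart sideways and 138 mm apart lengthwise, centre to centre; which colour is where varies. A tray standing on the pad has its centre 18 mm above this point.
- cup_center (a point): Centre (half-way up) of a glass cup, 76 mm across, 95 mm high, standing on the mat beyond the work. Leave it alone.
- wrench: Stainless steel wrench, about 190 mm long and under 20 mm high, lying flat on the mat beyond the work; origin under its middle, its x axis along its length. Leave it alone.
Mind the look-alikes: they are no part of the job. Of the things that look like the part that bears tray_yellow_center, the larger one is meant.

How it is judged:
By the outcome, as a careful person would: the job done as asked, in the order asked, and still so for the second after the job is handed in, with the robot touching nothing.
It also fails if it takes over 120 s, if anything falls off the work surface, if the arm or the gripper's body presses on something with over 40 N, if the wrist force passes 120 N, or if a joint passes its speed limit or range.

ROBOT

A 6-joint arm with a two-finger parallel gripper is mounted at the origin on the work surface. World frame = base frame: x ahead of the robot, y to its left, z up, the work surface at z = 0. Lengths are in m, angles in rad, forces in N, time in s.
With the tool pointing down it reaches from about 0.3 to 0.825 m from the base axis. Payload 5.4 kg.
Tool frame: the origin (TCP) lies at the very end of the fingers, on their centre line; the grasp point (between the pads) lies 19 mm behind it; z points along the fingers, y is the line along which they close (so a half turn about z gives the same grasp; the last joint's range is limited). The gripper opens to 92 mm and grips with 3 to 60 N. Pads are 20 mm wide; open, the fingers measure 128 mm over their backs; the gripper's body (75 mm by 189 mm) begins 69 mm behind the grasp point.
Start: joints at [-1.427, 0.158, 1.597, -0, 1.386, -0.21], TCP at [0.199, -0.539, 0.188] pointing down, gripper open.
Joint ranges: [-2.91, 2.91], [-0.94, 2.29], [0.18, 2.7], [-1.29, 4.43], [0.17, 2.64], [-3, 3]. Speed limits (rad/s): [2.57, 2.57, 3.14, 3.14, 3.14, 3.14].

INTERFACE

Orientations are given as a rotation vector (axis times angle).
In Python, from workcell import bot gives the robot as it stands. Calls block until the motion is done:
- bot.goto(position, orientation): joint-space move of the TCP to a pose.
- bot.line_to(position, rot=None, max_speed=0.15): straight line of the TCP; rot=None keeps the orientation; max_speed is the mean speed in m/s.
- bot.set_joints(angles): joint-space move.
- bot.set_gripper(opening, newtons=None): opening from 0.0 (shut) to 1.0 (fully open); newtons is the grip in N (None keeps the last); returns when the fingers have stopped.
- bot.hold(seconds).
- bot.inverse_kinematics(position, orientation): joint angles nearest the present ones, or None.
- bot.read_camera(name): name is "scene" or "top"; returns a dict with "pixels" (400x640x3 uint8, blue, green, red), "fx", "fy", "cx", "cy" (pixels), "R" (3x3) and "t" (3): a world point X has camera coordinates R X + t. Camera axes: x right, y down, z forward; pixel columns grow to the right and rows downward; lengths in m; the calibration is good to about 2 mm. A picture is of the moment at which its call begins. There is no depth.
A pose or a line that the arm cannot do raises bot.MotionError and nothing moves.
- bot.job_done(): hands the job in; it is judged then, once.
Readings, each from a call of its own:
- bot.current_clock(): time.
- bot.current_joints(): joint angles.
- bot.current_joint_vel(): joint speeds.
- bot.current_effort(): joint torques, N m.
- bot.current_ee_pos(): TCP position.
- bot.current_tool_rot(): TCP orientation.
- bot.current_contact_force(): force on the tool from outside, world axes, zero at the start.
- bot.current_ft_torque(): the same for the moment, N m.
- bot.current_opening(): opening from 0.0 (shut) to 1.0 (fully open).
- bot.current_grip_force(): force on a finger pad.
Only numpy, scipy, OpenCV 4.12 (cv2) and the standard library are available. Lean on these libraries where they do the work, as an engineer would, in place of code of your own. Each camera call takes 0.05 s, during which the arm holds its last target. There are 200 camera calls.

## Working session

There is one attempt and no reset: what is moved stays moved. The work goes in short steps, each a Python script; the robot and the scene stay as the last script left them, time stands still between calls to the robot, and variables do not carry over. Pictures are saved under pics/ and viewed, at most 14 in all, crops included, and the job is handed in when it is done.

```bash
mkdir -p pics; ls
python3 - <<'E'
from workcell import bot
import cv2
for n in("scene","top"):
    c=bot.read_camera(n);cv2.imwrite(f"pics/{n}0.png",c["pixels"]);print(n,c["fx"],c["fy"],c["cx"],c["cy"],c["R"],c["t"])
E
```

```text
pics
scene 424.53329898417115 424.53329898417115 318.31195445419627 202.27629369203154 [[-0.82694849  0.56199546 -0.01781304]
 [ 0.41259009  0.5849736  -0.69826593]
 [-0.38200212 -0.58477944 -0.71561679]] [ 0.60565938 -0.10922944  1.32447119]
top 365.3691630504585 365.3691630504585 318.86543941154594 195.46875173070347 [[-0.0137067  -0.99989935 -0.00366418]
 [-0.99332784  0.01403609 -0.1144674 ]
 [ 0.11450731  0.00207076 -0.99342025]] [-0.15356005  0.60905228  1.23310232]
```

View pics/scene0.png

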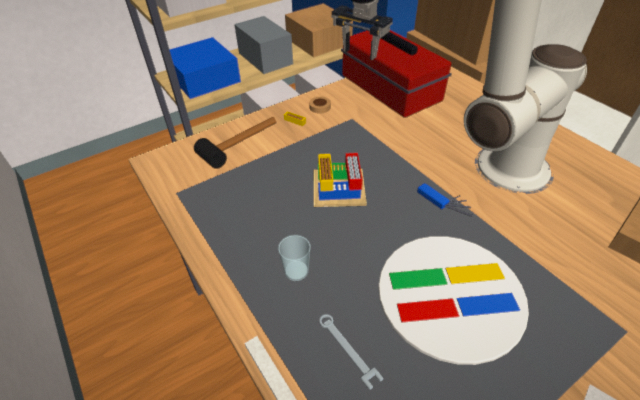

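View pics/top0.png

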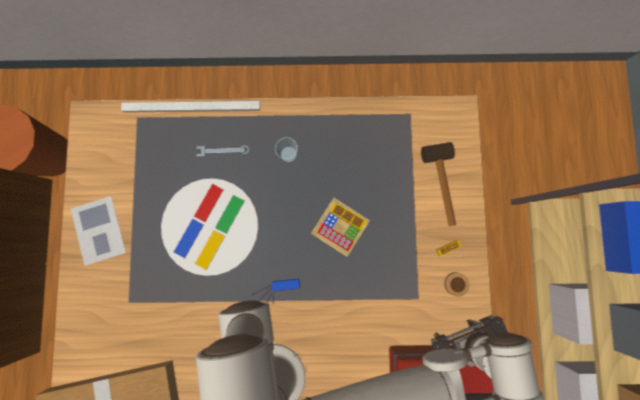

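The scene picture shows the pile at about (340,182) and the lazy Susan at (453,298). In the top picture the pile is at (341,226) and the Susan at (210,227). 

Yellow candidates:
- The tray on the pile: top (349,212), scene (325,172). This is the larger one.
- The small loose yellow tray: top (447,248), scene (295,118). This is the look-alike.
- The yellow pad: top (210,250).

I choose the tray on the pile and will check it in a close crop.

Run:
```python
import cv2,numpy as np
a=cv2.imread("pics/top0.png")[190:265,305:380];b=cv2.imread("pics/scene0.png")[145:215,305:380]
f=lambda i:cv2.resize(i,(400,400*i.shape[0]//i.shape[1]),interpolation=cv2.INTER_CUBIC)
A,B=f(a),f(b);h=min(len(A),len(B));cv2.imwrite("pics/crop.png",np.hstack([A[:h],B[:h]]))
```

```text
(no output)
```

View pics/crop.png

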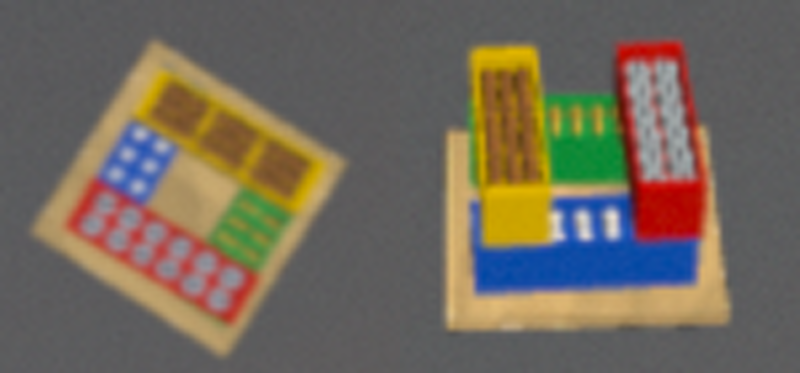

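The crop confirms it: the full-size yellow tray with dowels is upper, next to red, with blue and green below. Next I'll fit box silhouettes in both views.

```bash
cat > h.py <<'E'
import cv2,numpy as np
from workcell import bot
from scipy.optimize import minimize
from scipy.spatial.transform import Rotation as Ro
HUE={'red':((170,185),),'yellow':((20,32),),'green':((50,85),),'blue':((100,125),)}
HUE={k:v[0] for k,v in HUE.items()}
def proj(c,P):
    p=P@c['R'].T+c['t'];return np.c_[c['fx']*p[:,0]/p[:,2]+c['cx'],c['fy']*p[:,1]/p[:,2]+c['cy']]
def hull(c,col,roi,S=8):
    x0,y0,x1,y1=roi
    im=cv2.resize(c['pixels'][y0:y1,x0:x1],None,fx=S,fy=S,interpolation=cv2.INTER_CUBIC)
    h,s,v=[a.astype(int) for a in cv2.split(cv2.cvtColor(im,cv2.COLOR_BGR2HSV))]
    if col=='red': h=(h+90)%180+90
    lo,hi=HUE[col]
    m=((h>=lo)&(h<=hi)&(s>130)&(v>60)).astype(np.uint8)
    cs,_=cv2.findContours(m,cv2.RETR_EXTERNAL,cv2.CHAIN_APPROX_NONE)
    q=cv2.convexHull(max(cs,key=cv2.contourArea))[:,0].astype(float)
    return (q+.5)/S-.5+[x0,y0]
def box(p,dims):
    x,y,a,z=p;L,W,H=dims
    g=np.array([[i*L/2,j*W/2,k*H/2] for i in(-1,1) for j in(-1,1) for k in(-1,1)])
    return g@Ro.from_euler('z',a).as_matrix().T+[x,y,z]
def fit(cams,col,rois,dims,p0,zfix=None):
    hs=[hull(c,col,r).astype(np.float32) for c,r in zip(cams,rois)]
    def f(d):
        p=p0+d*[.01,.01,.1,.01]
        if zfix is not None:p[3]=zfix
        e=0
        for c,h in zip(cams,hs):
            q=cv2.convexHull(proj(c,box(p,dims)).astype(np.float32))
            i=cv2.intersectConvexConvex(h,q)[0]
            e+=1-i/(cv2.contourArea(h)+cv2.contourArea(q)-i)
        return e
    best=None
    for _ in range(3):
        r=minimize(f,np.zeros(4),method='Nelder-Mead',options=dict(initial_simplex=np.vstack([np.zeros(4),2*np.eye(4)]),xatol=1e-3,fatol=1e-5,maxiter=600))
        p0=p0+r.x*[.01,.01,.1,.01]
        if zfix is not None:p0[3]=zfix
    return p0,r.fun/len(cams)
def ray(c,uv,z):
    d=c['R'].T@np.array([(uv[0]-c['cx'])/c['fx'],(uv[1]-c['cy'])/c['fy'],1]);o=-c['R'].T@c['t']
    return o+d*(z-o[2])/d[2]
def rot(yaw): return (Ro.from_euler('z',yaw)*Ro.from_euler('x',np.pi)).as_rotvec()
E
cat > m.py <<'E'
from h import *
cams=[bot.read_camera('top'),bot.read_camera('scene')]
TR=[(305,190,380,265),(305,145,380,215)]; PR=[(155,175,265,280),(375,235,535,365)]
def guess(col,z,R):
    h=hull(cams[0],col,R[0]);r=cv2.minAreaRect(h.astype(np.float32));b=cv2.boxPoints(r)
    w=np.array([ray(cams[0],q,z) for q in b]);e=[w[1]-w[0],w[2]-w[1]];e=max(e,key=np.linalg.norm)
    return np.array([*w.mean(0)[:2],np.arctan2(e[1],e[0]),z])
P={}
for col in('red','yellow'):
    p,e=fit(cams,col,TR,(.12,.036,.036),guess(col,.06,TR));P['t'+col]=p;print(col,p.round(4),round(e,3))
for col in HUE:
    p,e=fit(cams,col,PR,(.13,.046,.004),guess(col,.03,PR));P['p'+col]=p;print('pad',col,p.round(4),round(e,3))
np.savez('P.npz',**P)
E
python3 m.py
```

```text
red [ 0.456  -0.2228 -2.122   0.0601] 0.451
yellow [ 0.5339 -0.2554 -2.1062  0.0727] 0.081
pad red [ 0.5875  0.2205 -0.4999  0.0301] 0.104
pad yellow [ 0.4258  0.2135 -0.4998  0.0313] 0.077
pad green [ 0.5452  0.1464 -0.4972  0.0276] 0.17
pad blue [ 0.4659  0.2866 -0.5049  0.0288] 0.045
```

```bash
cat > ov.py <<'E'
from h import *
def overlay(cams,items,rois_out,name):
    out=[]
    for i,c in enumerate(cams):
        x0,y0,x1,y1=rois_out[i];S=400/(x1-x0)
        im=cv2.resize(c['pixels'][y0:y1,x0:x1],None,fx=S,fy=S,interpolation=cv2.INTER_CUBIC)
        for h,p,d in items[i]:
            T=lambda q:np.int32(((q+.5-[x0,y0])*S).round())
            if h is not None:cv2.polylines(im,[T(h)],True,(255,255,255),1)
            q=cv2.convexHull(proj(c,box(p,d)).astype(np.float32))[:,0];cv2.polylines(im,[T(q)],True,(255,0,255),1)
        out.append(im)
    H=max(map(len,out));cv2.imwrite(name,np.hstack([cv2.copyMakeBorder(o,0,H-len(o),0,0,0) for o in out]))
E
python3 - <<'E'
from ov import *
cams=[bot.read_camera('top'),bot.read_camera('scene')]
TR=[(305,190,380,265),(305,145,380,215)]; PR=[(155,175,265,280),(375,235,535,365)]
P=np.load('P.npz');D=(.12,.036,.036);Dp=(.13,.046,.004)
overlay(cams,[[(hull(c,k,R),P['t'+k],D) for k in('red','yellow')] for c,R in zip(cams,TR)],TR,'pics/o1.png')
overlay(cams,[[(hull(c,k,R),P['p'+k],Dp) for k in HUE] for c,R in zip(cams,PR)],PR,'pics/o2.png')
E
```

```text
(no output)
```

View pics/o1.png

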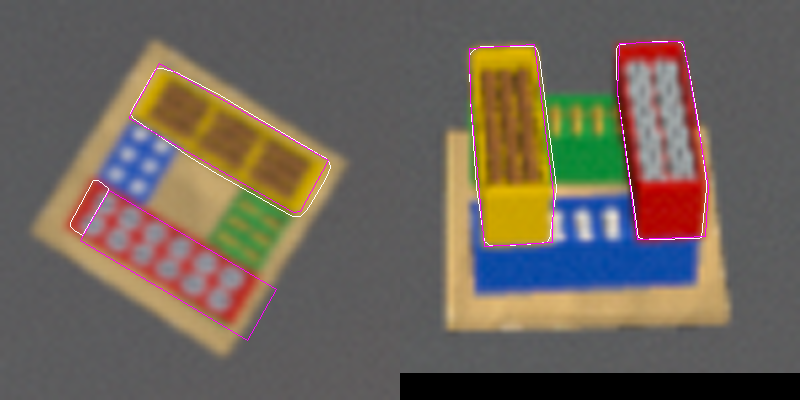

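View pics/o2.png

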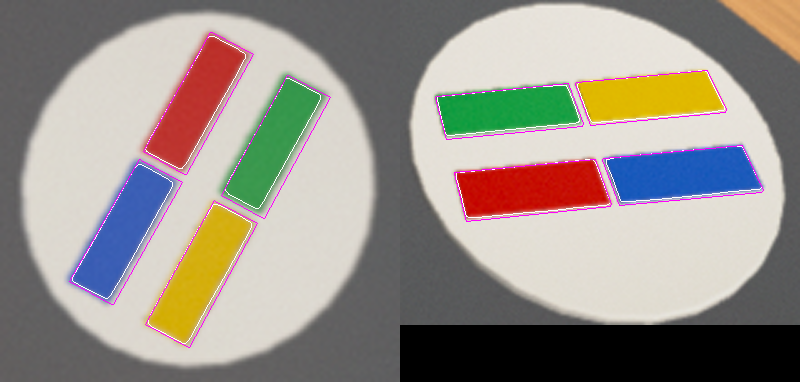

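Both fits look right except red in the top view, where the discs split the mask and only its left end was taken (white outline). The masks are also slightly shrunken. I'll switch to a signed-distance least-squares fit with an edge inset per view, and join the mask components.

```bash
python3 - <<'E'
s=open('h.py').read()
s=s.replace("(s>130)","(s>100)").replace("q=cv2.convexHull(max(cs,key=cv2.contourArea))","q=cv2.convexHull(np.vstack([k for k in cs if cv2.contourArea(k)>6*S*S]))")
i,j=s.index("def fit"),s.index("def ray")
s=s[:i]+'''def fit(cams,col,rois,dims,p0,zfix=None):
    hs=[]
    for c,r in zip(cams,rois):
        h=hull(c,col,r);n=np.roll(h,-1,0);hs.append(np.vstack([a+(b-a)*t for a,b in zip(h,n) for t in np.arange(0,1,1/max(1,round(np.hypot(*(b-a))*3)))]))
    def f(d):
        p=np.array([d[0],d[1],d[2],d[3] if zfix is None else zfix]);e=[]
        for c,h in zip(cams,hs):
            q=cv2.convexHull(proj(c,box(p,dims)).astype(np.float32))
            v=np.array([cv2.pointPolygonTest(q,tuple(map(float,k)),True) for k in h]);e.append(v-v.mean())
        return np.concatenate(e)
    r=least_squares(f,p0,x_scale=[.01,.01,.1,.01],diff_step=1e-3,loss='soft_l1',f_scale=.3)
    p=r.x.copy()
    if zfix is not None:p[3]=zfix
    return p,np.sqrt(np.mean(f(p)**2))
'''+s[j:]
s=s.replace("import minimize","import least_squares")
open('h.py','w').write(s)
m=open('m.py').read()
m=m.replace("np.savez","""for col in HUE:
    p,e=fit(cams,col,PR,(.13,.046,.004),guess(col,.034,PR),.034);P['q'+col]=p;print('pad fixed z',col,p.round(4),round(e,3))
for col in('red','yellow'):
    p,e=fit(cams,col,TR,(.12,.036,.036),guess(col,.066,TR),.066);print(col,p.round(4),round(e,3))
np.savez""")
open('m.py','w').write(m)
E
python3 m.py
```

```text
red [ 0.4647 -0.2129 -2.1291  0.0719] 0.244
yellow [ 0.4987 -0.2409  0.0687  0.0748] 4.52
pad red [ 0.5886  0.2215 -0.5005  0.0343] 0.107
pad yellow [ 0.427   0.214  -0.4997  0.0341] 0.127
pad green [ 0.5483  0.1475 -0.4994  0.0342] 0.106
pad blue [ 0.4675  0.2877 -0.501   0.0343] 0.119
pad fixed z red [ 0.5885  0.2214 -0.5005  0.034 ] 0.111
pad fixed z yellow [ 0.4269  0.214  -0.4997  0.034 ] 0.128
pad fixed z green [ 0.5482  0.1475 -0.4995  0.034 ] 0.108
pad fixed z blue [ 0.4673  0.2877 -0.5011  0.034 ] 0.124
red [ 0.4623 -0.216  -2.1319  0.066 ] 0.499
yellow [ 0.4994 -0.2433  0.019   0.066 ] 4.526
```

```bash
sed -i "s/(s>100)/(s>(170 if col=='yellow' else 100))/; s/(v>60)/(v>40)/" h.py
python3 m.py | grep -v pad
python3 - <<'E'
from ov import *
cams=[bot.read_camera('top'),bot.read_camera('scene')]
TR=[(305,190,380,265),(305,145,380,215)];P=np.load('P.npz');D=(.12,.036,.036)
overlay(cams,[[(hull(c,k,R),P['t'+k],D) for k in('red','yellow')] for c,R in zip(cams,TR)],TR,'pics/o3.png')
E
```

```text
red [ 0.4646 -0.213  -2.1292  0.0717] 0.247
yellow [ 0.5325 -0.2566 -2.1199  0.0709] 0.224
red [ 0.4625 -0.2158 -2.1318  0.066 ] 0.48
yellow [ 0.5316 -0.2582 -2.1213  0.066 ] 0.409
```

View pics/o3.png

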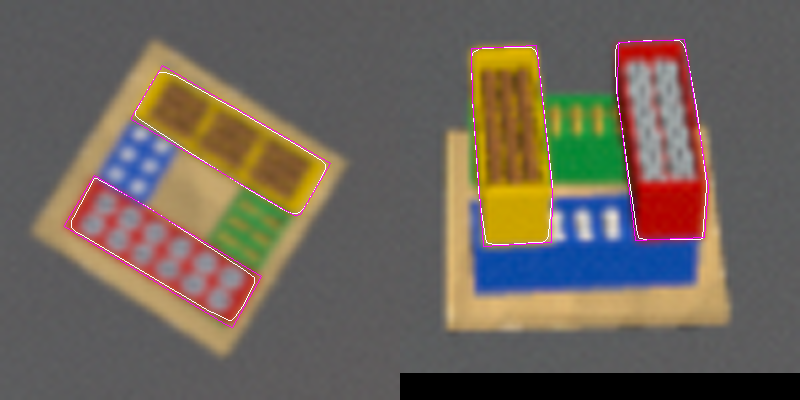

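Both silhouettes now match in both views: red at top (163,252) and scene (662,140) in crop pixels, yellow at (232,140) and (511,145). I'll go for red first.

```bash
cat > act.py <<'E'
from h import *
UP=.22
def yaws(a): return [np.arctan2(np.sin(a+k),np.cos(a+k)) for k in(0,np.pi)]
def pick_place(t,p,padtop,tcpz):
    best=None
    for ya in yaws(t[2]):
        for yb in yaws(p[2]):
            A=bot.inverse_kinematics([t[0],t[1],tcpz],rot(ya));B=bot.inverse_kinematics([p[0],p[1],padtop+.006],rot(yb))
            if A is None or B is None: continue
            c=abs(A[5]-bot.current_joints()[5])*.3+abs(B[5]-A[5])+10*(max(abs(A[5]),abs(B[5]))>2.8)
            if best is None or c<best[0]:best=(c,ya,yb)
    print('yaws',best);_,ya,yb=best
    bot.set_gripper(.65,25)
    bot.goto([t[0],t[1],UP],rot(ya)); bot.line_to([t[0],t[1],tcpz+.02],max_speed=.12)
    f0=np.array(bot.current_contact_force())
    bot.line_to([t[0],t[1],tcpz],max_speed=.04)
    print('down dF',(np.array(bot.current_contact_force())-f0).round(2))
    bot.set_gripper(0,25);print('opening mm',bot.current_opening()*92,'grip',bot.current_grip_force())
    bot.line_to([t[0],t[1],tcpz+.02],max_speed=.04);bot.line_to([t[0],t[1],UP],max_speed=.12)
    print('held mm',bot.current_opening()*92)
    bot.goto([p[0],p[1],UP],rot(yb));bot.hold(.2)
    z=padtop+.006+.010;bot.line_to([p[0],p[1],z],max_speed=.1);bot.hold(.2)
    f0=np.array(bot.current_contact_force());n=0
    while n<25:
        z-=.001;n+=1;bot.line_to([p[0],p[1],z],max_speed=.015);df=bot.current_contact_force()[2]-f0[2]
        if df>1.5:break
    print('set z',z,'dF',df,'t',bot.current_clock())
    bot.set_gripper(.62);bot.line_to([p[0],p[1],UP],max_speed=.12)
E
python3 - <<'E'
from act import *
P=np.load('P.npz');t=P['tred'];t[:2]=[.4636,-.2144]
pick_place(t,P['qred'],.036,.057);print(bot.current_clock())
E
```

```text
yaws (np.float64(0.8198697774285812), np.float64(1.0124422049174648), np.float64(2.6409644436929867))
down dF [ 0.4  -0.09 -0.15]
opening mm 35.61091721464848 grip 24.995916187763214
held mm 35.40313518928907
set z 0.04099999999999999 dF 2.174945840018177 t 13.9
16.0417
```

Run:
```python
from act import *
from ov import overlay
P=np.load('P.npz');t=P['tyellow'];t[:2]=[.5321,-.2574]
pick_place(t,P['qyellow'],.036,.057)
bot.set_joints([-1.427,.158,1.597,0,1.386,-.21]);print(bot.current_clock())
cams=[bot.read_camera('top'),bot.read_camera('scene')];D=(.12,.036,.036)
TR=[(305,190,380,265),(305,145,380,215)]; PR=[(155,175,265,280),(375,225,535,365)]
it=[[],[]];S={}
for k,g in(('blue',(.53,-.20)),('green',(.47,-.27))):
    for z in(None,.03):
        p,e=fit(cams,k,TR,D,np.array([*g,-.55,.03]),z);print(k,p.round(4),round(e,3))
        if z is None:S['t'+k]=p
    for i in(0,1):it[i].append((hull(cams[i],k,TR[i]),S['t'+k],D))
np.savez('L.npz',**S)
overlay(cams,it,TR,'pics/o4.png')
it=[[],[]]
for k in('red','yellow'):
    q=P['q'+k].copy();q[3]=.054;it[0].append((None,q,D));it[1].append((None,q,D))
overlay(cams,it,PR,'pics/o5.png')
```

```text
yaws (np.float64(0.993178867239586), np.float64(1.0216890585306206), np.float64(2.6411082149321583))
down dF [-0.41 -0.08  0.62]
opening mm 35.30537236972229 grip 25.00011831521988
held mm 35.66231698006712
set z 0.04099999999999999 dF 2.342162826337126 t 29.2667
34.1833
blue [ 0.523  -0.2015 -0.5528  0.0341] 0.097
blue [ 0.5218 -0.2031 -0.555   0.03  ] 0.489
green [ 0.4773 -0.2712 -0.5913  0.0353] 0.158
green [ 0.4763 -0.2728 -0.5897  0.03  ] 0.637
```

View pics/o4.png

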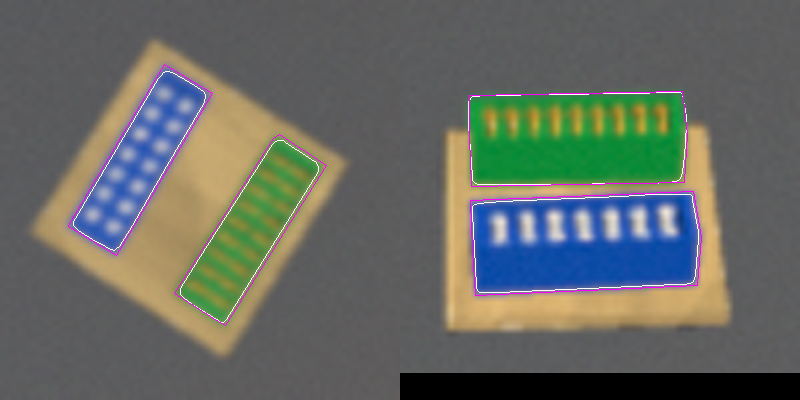

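View pics/o5.png

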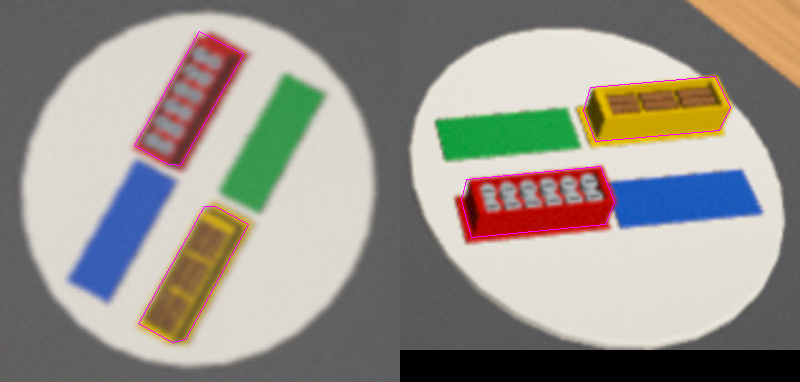

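Blue and green sit undisturbed and the fits match. Red and yellow stand upright on their own pads. Lower trays next.

Run:
```python
from act import *
from ov import overlay
P=np.load('P.npz');L=np.load('L.npz');D=(.12,.036,.036)
for k,xy in(('green',[.4768,-.2720]),('blue',[.5224,-.2023])):
    t=L['t'+k].copy();t[:2]=xy;pick_place(t,P['q'+k],.036,.021)
bot.set_joints([-1.427,.158,1.597,0,1.386,-.21]);print(bot.current_clock())
cams=[bot.read_camera('top'),bot.read_camera('scene')]
overlay(cams,[[],[]],[(155,175,265,280),(375,225,535,365)],'pics/o6.png')
cv2.imwrite('pics/end.png',np.hstack([cv2.resize(c['pixels'],(400,250)) for c in cams]))
```

```text
yaws (np.float64(1.1495682790479045), np.float64(2.5502902657999442), np.float64(2.641735043080121))
down dF [-1.49 -0.01  0.4 ]
opening mm 35.365486463074305 grip 24.99923586845398
held mm 35.2966235247969
set z 0.03999999999999999 dF 7.763977192078017 t 47.85
yaws (np.float64(1.0390994099905169), np.float64(2.588816179670269), np.float64(2.6410137731714203))
down dF [-0.64  0.12 -0.81]
opening mm 35.30825568641885 grip 25.00017285346985
held mm 35.524811087014065
set z 0.04099999999999999 dF 1.768901291935694 t 63.4167
68.6083
```

View pics/o6.png

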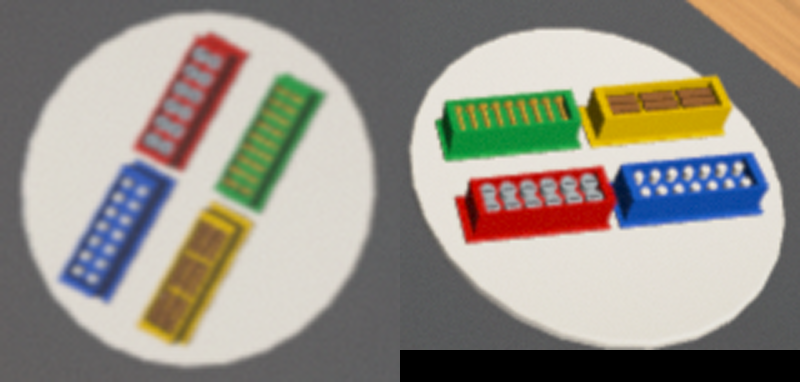

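View pics/end.png

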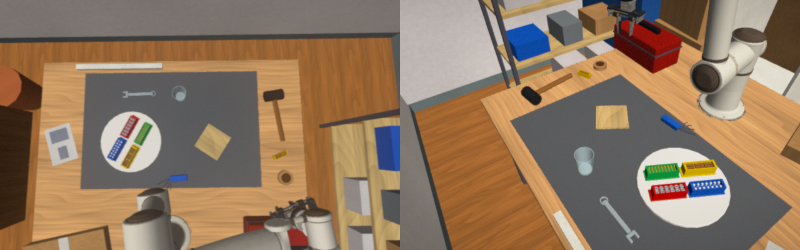

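All four trays are upright on their own pads (o6: red top (190,100), blue (117,230), green (270,142), yellow (195,275)), and the cup and wrench are untouched. One numeric check of centring before I hand in.

```bash
cat > chk.py <<'E'
from h import *
from scipy.optimize import minimize
cams=[bot.read_camera('top'),bot.read_camera('scene')]
PR=[(155,175,265,280),(375,225,535,365)];P=np.load('P.npz');S=8
def mask(c,col,roi):
    x0,y0,x1,y1=roi;im=cv2.resize(c['pixels'][y0:y1,x0:x1],None,fx=S,fy=S,interpolation=cv2.INTER_CUBIC)
    h,s,v=[a.astype(int) for a in cv2.split(cv2.cvtColor(im,cv2.COLOR_BGR2HSV))]
    if col=='red':h=(h+90)%180+90
    lo,hi=HUE[col];m=((h>=lo)&(h<=hi)&(s>100)&(v>30)).astype(np.uint8)
    cs,_=cv2.findContours(m,0,1);o=m*0;cv2.drawContours(o,[max(cs,key=cv2.contourArea)],-1,1,-1)
    return cv2.morphologyEx(o,cv2.MORPH_CLOSE,np.ones((9,9)))
def model(c,roi,d,pad,r):
    o=np.zeros(((roi[3]-roi[1])*S,(roi[2]-roi[0])*S),np.uint8)
    t=pad+[d[0]*np.cos(pad[2])-d[1]*np.sin(pad[2]),d[0]*np.sin(pad[2])+d[1]*np.cos(pad[2]),d[2],.02]
    for p,D in((pad,(.13,.046,.004)),(t,(.12,.036,.036))):
        q=cv2.convexHull(proj(c,box(p,D)).astype(np.float32))[:,0]
        cv2.fillConvexPoly(o,np.int32(((q+.5-roi[:2])*S*16).round()),1,shift=4)
    dist=cv2.distanceTransform(o,cv2.DIST_L2,5);return dist>max(r,0)
for col in HUE:
    pad=P['q'+col]
    for sel in((0,1),(0,),(1,)):
        M={i:mask(cams[i],col,PR[i]) for i in sel}
        f=lambda v:sum((M[i]!=model(cams[i],PR[i],[v[0]*.001,v[1]*.001,v[2]*.01],pad,v[3])).sum()/M[i].sum() for i in sel)
        s0=np.vstack([np.zeros(4),3*np.eye(4)]);s0[:,3]+=2
        r=minimize(f,s0[0],method='Nelder-Mead',options=dict(initial_simplex=s0,xatol=.02,fatol=1e-5))
        print(col,sel,'along %.1f across %.1f mm yaw %.3f inset %.1f cost %.3f'%(r.x[0],r.x[1],r.x[2]*.01,r.x[3],r.fun))
E
python3 chk.py
```

```text
red (0, 1) along -4.0 across -0.8 mm yaw 0.006 inset 5.0 cost 0.709
red (0,) along -3.9 across -5.6 mm yaw 0.032 inset 5.9 cost 0.673
red (1,) along -3.4 across -0.9 mm yaw 0.006 inset 4.1 cost 0.012
yellow (0, 1) along -3.8 across 0.3 mm yaw -0.003 inset 3.9 cost 0.057
yellow (0,) along -4.3 across 1.0 mm yaw -0.004 inset 4.9 cost 0.018
yellow (1,) along -3.9 across -0.9 mm yaw 0.001 inset 3.1 cost 0.015
green (0, 1) along -2.7 across -3.9 mm yaw -0.013 inset 10.2 cost 0.614
green (0,) along -3.1 across -5.5 mm yaw -0.000 inset 10.5 cost 0.540
green (1,) along -0.2 across -0.9 mm yaw 0.000 inset 6.7 cost 0.010
blue (0, 1) along -1.3 across -1.2 mm yaw -0.004 inset 7.8 cost 0.242
blue (0,) along -2.3 across -6.9 mm yaw -0.003 inset 10.1 cost 0.195
blue (1,) along -0.7 across -0.9 mm yaw -0.001 inset 6.4 cost 0.026
```

Across-pad error and yaw are good, and green and blue are within about 1 mm. Red and yellow sit about 4 mm off lengthwise, so I'll mend that with a short regrip, lift and shift.

```bash
cat > n.py <<'E'
from act import *
P=np.load('P.npz')
for k,d in(('red',.0037),('yellow',.0040)):
    p=P['q'+k];u=np.array([np.cos(p[2]),np.sin(p[2])]);a=p[:2]-d*u;b=p[:2]
    ya=min((y for y in yaws(p[2])),key=lambda y:abs(bot.inverse_kinematics([*a,.1],rot(y))[5]))
    bot.set_gripper(.62,25);bot.goto([*a,.19],rot(ya));bot.line_to([*a,.042],max_speed=.12)
    bot.set_gripper(0,25);print(k,bot.current_opening()*92)
    bot.line_to([*a,.050],max_speed=.04);bot.line_to([*b,.050],max_speed=.03);bot.line_to([*b,.0445],max_speed=.03);bot.hold(.2)
    f0=bot.current_contact_force()[2];z=.0445
    for _ in range(8):
        z-=.0005;bot.line_to([*b,z],max_speed=.015)
        df=bot.current_contact_force()[2]-f0
        if df>1.2:break
    print(z,df);bot.set_gripper(.62);bot.line_to([*b,.19],max_speed=.15)
bot.set_joints([-1.427,.158,1.597,0,1.386,-.21]);print(bot.current_clock())
E
python3 n.py; python3 chk.py | grep '(1,)\|yellow'; python3 -c "
from ov import *
cams=[bot.read_camera('top'),bot.read_camera('scene')]
overlay(cams,[[],[]],[(155,175,265,280),(375,225,535,365)],'pics/o7.png')"
```

```text
red 35.246723046626656
0.041999999999999996 2.325268117457754
yellow 34.953900355771495
0.0435 1.5708556912363996
86.7333
red (1,) along 0.5 across -1.0 mm yaw -0.000 inset 4.1 cost 0.011
yellow (0, 1) along -0.1 across -0.4 mm yaw -0.008 inset 3.8 cost 0.059
yellow (0,) along -0.5 across 0.5 mm yaw -0.002 inset 4.6 cost 0.020
yellow (1,) along -0.1 across -1.1 mm yaw 0.000 inset 3.1 cost 0.016
green (1,) along -0.2 across -0.9 mm yaw 0.000 inset 6.6 cost 0.010
blue (1,) along -0.7 across -0.8 mm yaw -0.001 inset 6.2 cost 0.012
```

View pics/o7.png

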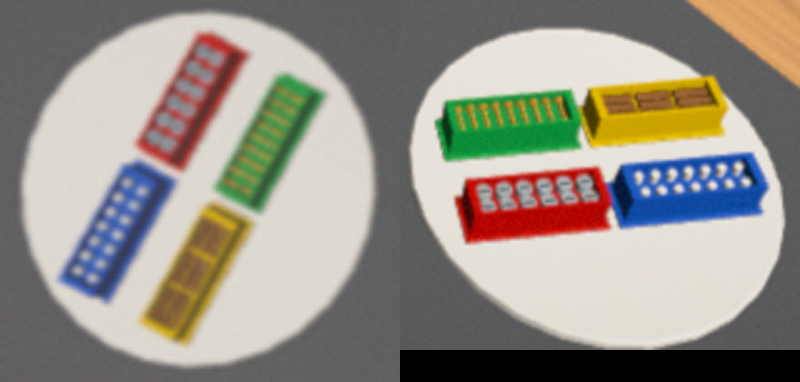

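All four trays are centred to about 1 mm on their pads and the robot is clear, so I'm handing in.

```bash
python3 -c "
from workcell import bot
print(bot.job_done())"
```

```text
the job is handed in; nothing more can be done
None
```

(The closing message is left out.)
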